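# Set and lock the stop leg of a file punch

## Robot

A 6-joint arm with a two-finger parallel gripper is mounted at the origin on the work surface. World frame = base frame: x ahead of the robot, y to its left, z up, the work surface at z = 0. Lengths are in m, angles in rad, forces in N, time in s.
With the tool pointing down it reaches from about 0.35 to 0.8 m from the base axis. Payload 7.3 kg.
Tool frame: the origin (TCP) lies midway between the tips of the shut fingers; the grasp point (between the pads) lies behind it (manip.pinch_z is the x of the grasp point in the tool frame, in m); x points along the fingers, y is the direction in which the jaws open and shut, and the axes are right-handed (so a half turn about x gives the same grasp; the last joint's range is limited). The gripper opens to 85 mm and grips with 20 to 120 N. Pads are 22 mm wide; open, the fingers measure 114 mm over their backs; the gripper's body (76 mm by 85 mm) begins 54 mm behind the grasp point. The pads swing forward as they close: fully open they stand 13 mm farther back than shut.
Start: joints at [-1.303, 0.342, 1.524, -0, 1.275, -0.146], TCP at [0.211, -0.481, 0.231] pointing down, gripper open.
Joint ranges: [-2.53, 2.53], [-0.77, 2.02], [0.04, 2.7], [-1, 4.14], [0.28, 2.66], [-3.11, 3.11]. Speed limits (rad/s): [2.57, 2.57, 3.14, 3.14, 3.14, 3.14].

## Interface

Orientations are given as a unit quaternion [x, y, z, w].
In Python, from rig import manip gives the robot as it stands. The module is installed in compiled form; this text tells all that it offers.
- The arm moves only by the shell command python3 -m crank 'ROWS' [FORCE]. ROWS is JSON, a list that holds one entry, the list of rows, each a list of 7 numbers: the shift along the tool's x, y, z each as a share of 0.02 m, from -1 to 1, then the turn, a rotation vector about the tool's x, y, z each as a share of 180 degrees, from -1 to 1, then the gripper's target within -1 to 1 (fully open at 1, half-way at 0, shut at -1). A call has 1 to 10 rows; each row shifts and turns the pose as measured when the row begins, along the tool's axes as they then stand; what a row does not reach is not made up. A row lasts 1/10 s, in which the tool goes at most 50 mm and 8.59 degrees, less where a joint would pass 70% of its speed; a pose out of reach is approached as far as the arm can. A call with a number of a shift or a turn outside -1 to 1 is refused whole. A call with a gripper value outside its range is refused whole. The fingers move at their own pace and stop on an object; FORCE is the grip in N (left out, the last holds). Time passes only in rows, so rows that do not move let the fingers close. It gives the time, the measured TCP pose, the force and the opening at its end, in the units of the state.
- manip.read_state(): the state, without advancing time (a new reading comes with each control period).
- manip.grab_frame(name): name is "scene" or "side" or "wrist"; returns a dict with "pixels" (384x512x3 uint8, red, green, blue), "range_z" (384x512 float32, m along the optical axis (not along the pixel's ray), 0 where there is no reading), "camera_matrix" (3x3 intrinsics, pixels), "R" (3x3) and "t" (3): a world point X has camera coordinates R X + t; the wrist camera has in their place "mount" (4x4, takes a point from camera to tool coordinates, whose origin is the TCP and whose axes are the tool frame's). Camera axes: x right, y down, z forward; pixel columns grow to the right and rows downward; lengths in m; the calibration is good to about 2 mm. A picture is of the moment at which its call begins: read the wrist's pose just before it.
- manip.close_job(): hands the job in, once; it reports no verdict.
The state is a dict: "clock": time; "q": joint angles; "joint_velocities": joint speeds; "tau": joint torques, N m; "position": TCP position; "tool_rot": TCP orientation; "ft_force": force on the tool from outside, world axes, zero at the start; "wrist_torque": the same for the moment, N m; "grip_width": opening from 0.0 (shut) to 1.0 (fully open).
Only numpy, scipy, OpenCV 4.12 (cv2) and the standard library are available. Lean on these libraries where they do the work, as an engineer would, in place of code of your own. Each camera call takes 0.05 s, during which the arm holds its last target.

## Task

Get the file punch ready for this size of paper: push the small release lever on the side of its head fully down, then push the sliding stop leg in by its upright plate until the leg's pointer lines up with the length-mark clip. Hold the leg on the mark against its spring and, still holding it there, swing the cam lever fully closed, in line with the leg. Finish while still holding the leg so that the leg stays on the mark, and leave the other things on the desk where they are.

Things in the scene. Friction and masses are not known exactly. Their poses are not given: they have to be found in the camera images.
- punch: Grey heavy-duty two-hole file punch, fixed to the desk (its place and yaw vary). Origin: desk level, about the middle of its front bed. Its x axis runs from the front of the bed to the head (away from the robot), y to the left, z up. Bed plate 290 x 260 x 12 mm, x -115 to 175 mm, y -120 to 140 mm. The head fills x 75 to 175, y -75 to 75 mm and is 130 mm high (two steel studs on it reach 138 mm). All other directions below are those of this frame.
- release_lever (a joint): Small release lever on the right (-y) side of the head, on a horizontal pivot (along x). 0 rad = fully down, arm level, pointing to -y; it starts raised (0.55 to 0.8 rad, free end up) and stays where it is left. About 1.5 to 2 N pressed down on its end moves it. It meets a stop at 0.
- release_tip (a point): Top of the black finger pad at the free end of the release lever (pad 24 mm along x, 28 mm along the arm), 64 mm from the pivot. When the lever is fully down it lies at punch frame (115, -144) mm, 121 mm above the desk.
- release_pivot (a point): Pivot of the release lever, at punch frame (115, -80, 115) mm.
- leg (a joint): Travel of the sliding stop leg in m: 0 = fully out (towards the robot; as it starts), up to 0.075 = pushed in along +x. A return spring pushes it out with 4 N at 0 and 40 N/m more as it goes in (about 6 N on the mark), so it runs back if let go; the lock does not carry it.
- plate_face (a point): Middle of the pushed face (looking to -x) of the upright steel plate across the near end of the leg, 32 mm above the desk; moves with the leg. The plate is 10 mm thick (x), 155 mm long (y from -40 to 115 mm of the punch frame), from 14 to 50 mm above the desk. With the leg fully out its face is at punch frame x = -55 mm. leg_pointer lies 5 mm to +x of the face. Behind the plate the leg is a bar 24 mm wide.
- leg_pointer (a point): Tip of the thin pointer that sticks out of the plate's right (-y) end over the scale strip; it moves with the leg.
- mark_tip (a point): Tip of the pointer of the length-mark clip, a small dark steel block (14 x 18 x 10 mm) sitting on the aluminium scale strip on the right of the bed; does not move. Its axes are those of the punch. The leg is on the mark when leg_pointer and mark_tip have the same x in the punch frame (clip 25 to 55 mm in from the leg pointer's start). The two tips are about 2 mm apart in y.
- cam_lever (a joint): Cam lever on a vertical pin on the leg, moving with it; its arm points towards the robot and passes over the plate. 0 rad = closed, straight in line with the leg, against a stop; it starts swung out to the left (+y) by 0.48 to 0.64 rad and stays where it is left. About 1.5 N sideways, 65 mm from the pin, moves it.
- cam_pin (a point): Axis of the cam lever's pin, at mid-height of the arm, on the leg's middle line, 50 mm to +x of the plate's middle (55 mm behind the pushed face).
- cam_tip (a point): Free end of the cam lever's arm, 121 mm from the pin. Arm 12 mm wide, its last 45 mm a black grip; it lies 54 to 68 mm above the desk, so fingers with tips 25 to 30 mm above the desk that push the plate's face also meet the arm when they slide along the plate to -y from the plate's left end.
- stamp: hand stamp with a wooden handle, 36 mm diameter, 63 mm tall, standing beside the punch; loose, leave it. Origin under its centre.
- tape_roll: clear tape roll, 68 mm diameter, 24 mm tall, lying beside the punch; loose, leave it. Origin under its centre.
- staple_box: cardboard box of staples, 50 x 90 x 30 mm; loose, leave it. Origin under its centre.
- mug: white mug, 80 mm diameter, 90 mm tall; loose, leave it. Origin under its centre.
- paste_jar: white jar, 60 mm diameter, 80 mm tall; loose, leave it. Origin under its centre.
- note_pad: paper pad, 100 x 140 x 18 mm; loose, leave it. Origin under its centre.

How it is judged:
On the way, in this order (a step that is already met when the one before it is completed fails the run):
1. the release lever is fully down, leg still out (value of joint release_lever below 0.1 rad and value of joint leg below 0.01 m), for 0.2 s.
2. the leg is held on the mark by its plate, cam lever still open (value of joint release_lever below 0.1 rad and x of leg_pointer in the frame of mark_tip between -0.005 and 0.005 m and contact force between the fingers and leg above 1.5 N and value of joint cam_lever above 0.4 rad), for 0.2 s.
3. the cam lever is closed with the leg still held on the mark (x of leg_pointer in the frame of mark_tip between -0.005 and 0.005 m and contact force between the fingers and leg above 1.5 N and value of joint cam_lever below 0.1 rad), for 0.2 s.
At the end, for the whole second after the job is handed in: Release lever down (below 0.1 rad), leg pointer within 5 mm of the length mark along the leg, cam lever closed (below 0.1 rad), the fingers pressing on the leg (its plate or the lever on it) with more than 1.5 N, leg at rest, bystanders within 30 mm of their starts (all of step 3 and value of joint release_lever below 0.1 rad and velocity of joint leg between -0.01 and 0.01 m/s and distance of each of stamp, tape_roll, staple_box, mug, paste_jar, note_pad from where it was at the start of the episode below 0.03 m); the arm keeps its last pose, push and grip.
It fails at once if the leg is pushed in while the release lever is up (value of joint leg above 0.015 m and value of joint release_lever above 0.15 rad).
It fails at once if the cam lever is swung towards closed with the leg off the mark (value of joint cam_lever below 0.35 rad and not (x of leg_pointer in the frame of mark_tip between -0.008 and 0.008 m)).
It fails at once if another thing on the desk is disturbed (distance of any of stamp, tape_roll, staple_box, mug, paste_jar, note_pad from where it was at the start of the episode above 0.03 m).
It also fails if it takes over 48 s, if anything falls off the work surface, if the arm or the gripper's body presses on something with over 40 N, if the wrist force passes 120 N, or if a joint passes its speed limit or range.

## Working session

There is one attempt and no reset: what is moved stays moved. The work goes in short steps, Python scripts to look and compute and a shell command to move; the robot and the scene stay as the last step left them, time stands still between calls to the robot, and variables do not carry over. Pictures are saved under pics/ and viewed, and the job is handed in when it is done.

```bash
mkdir -p pics; python3 - <<'E'
from rig import manip
import cv2, numpy as np, pickle
s=manip.read_state(); print(s, manip.pinch_z)
for n in ["scene","side","wrist"]:
    f=manip.grab_frame(n); cv2.imwrite(f"pics/{n}0.png",f["pixels"][:,:,::-1]); pickle.dump(f,open(f"pics/{n}0.pkl","wb"))
    print(n,f["camera_matrix"].tolist(), [np.round(f[k],3).tolist() for k in ("R","t","mount") if k in f])
E
```

```text
{'clock': 0.0, 'q': array([-1.30299665e+00,  3.42746375e-01,  1.52499779e+00,  1.50576383e-05,
        1.27539937e+00, -1.45974799e-01]), 'joint_velocities': array([0.0006577 , 0.00159448, 0.00114362, 0.0008651 , 0.00152559,
       0.00171964]), 'tau': array([-5.54523331e-05, -4.33683014e+01, -2.46007812e+01, -3.85206267e-04,
        7.89812155e-03, -2.99588305e-05]), 'position': array([ 0.21101786, -0.48029787,  0.23062039]), 'tool_rot': array([-0.69199959, -0.14579605,  0.69205618, -0.14470082]), 'ft_force': array([ 0.23703426, -0.65319396,  0.14074553]), 'wrist_torque': array([-0.03691184,  0.00602845,  0.01585426]), 'grip_width': 0.9996823569330208} -0.0187
scene [[485.2424343736061, 0.0, 259.7235278738291], [0.0, 485.2424343736061, 191.9729010272803], [0.0, 0.0, 1.0]] [[[-0.521, 0.854, -0.004], [0.533, 0.322, -0.782], [-0.667, -0.409, -0.623]], [0.33, -0.178, 1.953]]
side [[391.5353626501592, 0.0, 253.60101852291268], [0.0, 391.5353626501592, 196.18675399092055], [0.0, 0.0, 1.0]] [[[-0.998, -0.055, -0.01], [-0.036, 0.769, -0.639], [0.042, -0.637, -0.769]], [0.501, 0.133, 1.305]]
wrist [[280.11350046836475, 0.0, 255.44271286616404], [0.0, 280.11350046836475, 188.94522012019408], [0.0, 0.0, 1.0]] [[[-0.0, -0.304, 0.953, -0.143], [1.0, 0.0, 0.0, -0.0], [-0.001, 0.953, 0.304, -0.077], [0.0, 0.0, 0.0, 1.0]]]
```

View pics/scene0.png

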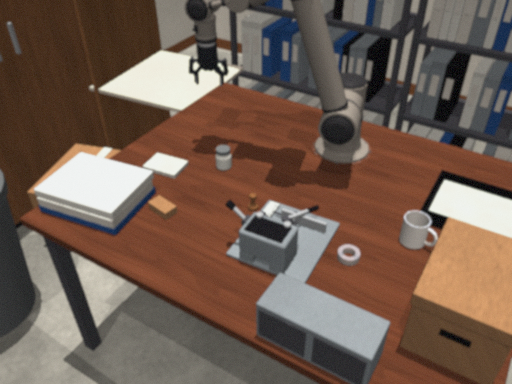

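View pics/side0.png

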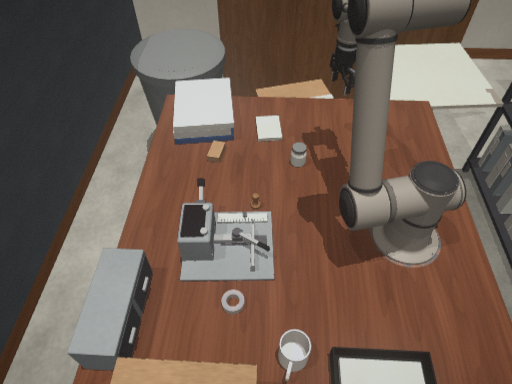

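View pics/wrist0.png

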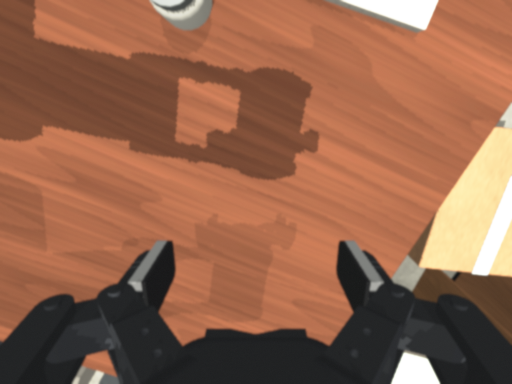

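The scene and side views show the punch ahead of the robot. In the side view its bed spans about (182–275, 212–278), the release lever is at about (201,185), and the stamp at (256,201) is close to the scale strip. I'll enlarge this area.

```bash
cat > h.py <<'E'
import pickle, numpy as np, cv2
def load(n): return pickle.load(open(f"pics/{n}.pkl","rb"))
def cloud(f, st=None):
    K=f["camera_matrix"]; z=f["range_z"]; v,u=np.mgrid[:z.shape[0],:z.shape[1]]
    P=np.stack([(u-K[0,2])/K[0,0]*z,(v-K[1,2])/K[1,1]*z,z],-1)
    if "R" in f: W=(P-f["t"])@f["R"]
    else:
        from scipy.spatial.transform import Rotation as Ro
        M=f["mount"]; W=P@M[:3,:3].T+M[:3,3]
        W=W@Ro.from_quat(st["tool_rot"]).as_matrix().T+st["position"]
    W[z==0]=np.nan
    return W
def crop(f,u0,u1,v0,v1,name,k=6):
    im=f["pixels"][v0:v1,u0:u1,::-1]; cv2.imwrite(name,cv2.resize(im,None,fx=k,fy=k,interpolation=cv2.INTER_CUBIC))
E
python3 - <<'E'
from h import *
f=load("side0"); crop(f,170,300,165,290,"pics/sc1.png",6) if 0 else crop(f,172,290,172,282,"pics/sc1.png",5)
W=cloud(f)
g=load("scene0"); crop(g,215,345,185,290,"pics/sc2.png",5)
V=cloud(g)
for n,A,u,v in [("bedcorner nr",W,271,214),("nl",W,272,275),("farl",W,184,276),("lever tip",W,201,181),("stamp",W,256,200),("tape",W,233,300),("camtip",W,266,246),("jar",W,299,150)]:
    print(n,np.round(A[v,u],3))
m=(np.abs(W[...,2]-0.012)<0.004); x=W[m]; x=x[(x[:,0]>.3)&(x[:,0]<.9)&(abs(x[:,1])<.3)]
print(len(x),x.min(0),x.max(0)); print(cv2.minAreaRect(x[:,:2].astype(np.float32)))
E
```

```text
bedcorner nr [ 0.445 -0.073 -0.001]
nl [0.436 0.172 0.012]
farl [0.705 0.19  0.014]
lever tip [ 0.674 -0.077  0.155]
stamp [ 0.498 -0.096  0.045]
tape [0.549 0.255 0.001]
camtip [0.457 0.105 0.069]
jar [ 0.349 -0.314  0.081]
3352 [ 0.33495562 -0.27172075  0.00800188] [0.86990359 0.29960311 0.01599319]
((0.5773788690567017, 0.016122788190841675), (0.530606210231781, 0.5706812143325806), 7.284485340118408)
```

View pics/sc1.png

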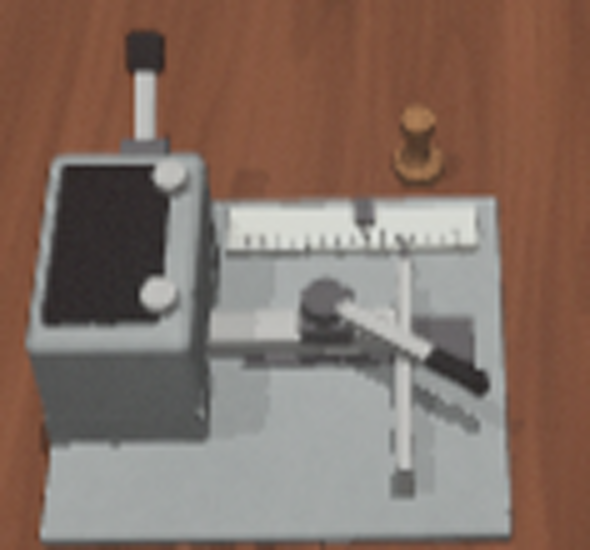

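View pics/sc2.png

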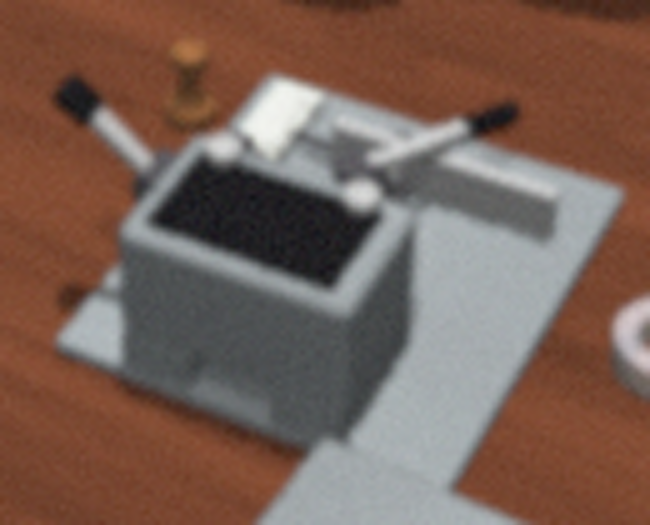

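Side crop: bed corners at (497,200), (510,537) and (41,541), clip at (364,215), and leg pointer near (404,245). I'll fit the punch pose from these.

```bash
cat >> h.py <<'E'
def onz(f,u,v,z):
    K=f["camera_matrix"]; d=f["R"].T@np.array([(u-K[0,2])/K[0,0],(v-K[1,2])/K[1,1],1.]); c=-f["R"].T@f["t"]
    return c+d*(z-c[2])/d[2]
def pfit(A,B):  # A local 2d, B world 2d
    a=A-A.mean(0); b=B-B.mean(0)
    th=np.arctan2((a[:,0]*b[:,1]-a[:,1]*b[:,0]).sum(),(a*b).sum())
    R=np.array([[np.cos(th),-np.sin(th)],[np.sin(th),np.cos(th)]]); t=B.mean(0)-R@A.mean(0)
    return th,t,R
E
python3 - <<'E'
from h import *
f=load("side0");g=load("scene0")
s=lambda x,y:(172+x/5-.4,172+y/5-.4)
c=lambda x,y:(215+x/5-.4,185+y/5-.4)
B=[onz(f,*s(497,198),.012),onz(f,*s(511,537),.012),onz(f,*s(40,540),.012)]
A=np.array([[-.115,-.12],[-.115,.14],[.175,.14]]);
B2=[onz(g,*c(272,75),.012),onz(g,*c(624,187),.012),onz(g,*c(58,345),.012)]
A2=np.array([[-.115,-.12],[-.115,.14],[.175,-.12]])
for A_,B_ in((A,B),(A2,B2),(np.vstack([A,A2]),B+B2)):
    B_=np.array(B_)[:,:2]; th,t,R=pfit(A_,B_); print("pose",th,t,"res mm",np.round((A_@R.T+t-B_)*1e3,1).tolist())
L=lambda p:np.round(((p[:2]-t)@R)*1e3,1)
W=cloud(f);V=cloud(g)
print("clip",L(onz(f,*s(364,213),.022)),"pointer",L(onz(f,*s(404,240),.02)))
print("stamp",W[200,256],L(onz(f,*s(418,165),.0)))
print("studs",L(onz(f,*s(170,175),.138)),L(onz(f,*s(158,294),.138)))
print("relpad",L(onz(f,*s(145,50),.16)),"plate top ends",L(onz(f,*s(403,470),.05)))
# heights near lever arm & release pad from clouds
for n,X in(("side",W),("scene",V)):
    q=(X[...,:2]-t)@R
    m=(q[...,0]>.1)&(q[...,0]<.13)&(q[...,1]<-.1)&(q[...,1]>-.16)&(X[...,2]>.09)
    print(n,"pad",np.round(np.c_[q[m],X[...,2][m]]*1e3).tolist()[:40:3])
    m=(q[...,0]>-.14)&(q[...,0]<0.02)&(q[...,1]<.12)&(q[...,1]>-.03)&(X[...,2]>.058)&(X[...,2]<.075)
    p=q[m]; print("arm",len(p)); 
    if len(p): 
        l=cv2.fitLine(p.astype(np.float32),cv2.DIST_HUBER,0,.01,.01).ravel(); print(l,p.min(0),p.max(0))
E
```

```text
pose 0.06036733531593567 [0.55223339 0.05200513] res mm [[-0.5, 0.2], [-0.7, -0.7], [1.2, 0.5]]
pose 0.07649189451417313 [0.55281529 0.0506323 ] res mm [[0.4, -1.9], [0.2, 1.7], [-0.7, 0.3]]
pose 0.06863070634660537 [0.55287526 0.05134614] res mm [[1.2, -1.4], [-1.2, -2.3], [0.6, 1.2], [-0.5, -0.4], [1.3, 3.4], [-1.4, -0.5]]
clip [-23.9 -99.9] pointer [-51.  -77.8]
stamp [ 0.49831146 -0.09563444  0.04517082] [ -61.7 -158.6]
studs [ 93.5 -44.3] [94.8 45.4]
relpad [ 112.7 -129.3] plate top ends [-48.5 116.3]
side pad [[116.0, -144.0, 161.0], [125.0, -138.0, 163.0], [115.0, -137.0, 164.0], [105.0, -137.0, 163.0], [121.0, -135.0, 162.0], [111.0, -133.0, 164.0], [102.0, -135.0, 161.0], [118.0, -133.0, 159.0], [109.0, -133.0, 158.0], [125.0, -130.0, 158.0], [115.0, -129.0, 158.0], [104.0, -125.0, 163.0], [121.0, -124.0, 159.0], [111.0, -125.0, 158.0]]
arm 216
[ 0.83008975 -0.5576298  -0.0323639   0.02502413] [-0.1009669  -0.01430803] [0.01416172 0.07173354]
scene pad [[109.0, -142.0, 169.0], [110.0, -141.0, 166.0], [117.0, -144.0, 167.0], [113.0, -136.0, 167.0], [126.0, -141.0, 171.0], [118.0, -136.0, 167.0], [106.0, -133.0, 159.0], [124.0, -143.0, 165.0], [121.0, -135.0, 165.0], [109.0, -132.0, 158.0], [122.0, -148.0, 158.0], [126.0, -135.0, 165.0], [113.0, -133.0, 156.0], [107.0, -126.0, 155.0]]
arm 196
[ 0.82925147 -0.5588756  -0.04534977  0.03187646] [-0.10367127 -0.02914604] [0.01767621 0.06764859]
```

```bash
python3 - <<'E'
from rig import manip
import numpy as np
from scipy.spatial.transform import Rotation as Ro
s=manip.read_state(); R=Ro.from_quat(s["tool_rot"]).as_matrix(); print(np.round(R,3), s["position"])
E
```

```text
[[-0.     0.402 -0.916]
 [ 0.001 -0.916 -0.402]
 [-1.    -0.001 -0.   ]] [ 0.21104193 -0.4803799   0.23078951]
```

```bash
python3 -m crank '[[[0,0,0,0.037,0,0,-1],[0,0,0,0.037,0,0,-1],[0,0,0,0.037,0,0,-1],[0,-0.9,-0.8,0,0,0,-1],[0,-0.9,-0.8,0,0,0,-1],[0,-0.9,-0.8,0,0,0,-1],[0,-0.9,-0.8,0,0,0,-1],[0,-0.9,-0.8,0,0,0,-1],[0,-0.9,-0.8,0,0,0,-1],[0,-0.9,-0.8,0,0,0,-1]]]' 40; cat >> h.py <<'E'
from scipy.spatial.transform import Rotation as Ro
TH,T0=0.067,np.array([.553,.0513])
RP=np.array([[np.cos(TH),-np.sin(TH)],[np.sin(TH),np.cos(TH)]])
def st():
    from rig import manip
    s=manip.read_state(); R=Ro.from_quat(s["tool_rot"]).as_matrix()
    p=(s["position"][:2]-T0)@RP
    print("t",round(s["clock"],2),"punch mm",np.round(p*1e3,1),"z",round(s["position"][2]*1e3,1),"yaw err deg",round(np.degrees(np.arctan2(-R[1,2],-R[0,2])-TH),2),"tilt",np.round(R[:2,0],3),"F punch",np.round(s["ft_force"][:2]@RP,2),"Fz",round(s["ft_force"][2],2),"grip",round(s["grip_width"],2))
    return s
E
python3 -c "from h import *;st()"
```

```text
clock: 1.15
position: [0.3176, -0.345, 0.2278]
tool_rot: [-0.706, -0.018, 0.708, -0.013]
ft_force: [-0.5, 0.6, -0.2]
grip_width: -0.001
t 1.15 punch mm [-261.4 -379.6] z 227.8 yaw err deg -1.29 tilt [-0.003  0.007] F punch [-0.47  0.65] Fz -0.21 grip -0.0
```

```bash
python3 -m crank '[[[0,-1,-0.9,-0.007,0,0,-1],[0,-1,-0.9,0,0,0,-1],[0,-1,-0.9,0,0,0,-1],[0,-1,-0.9,0,0,0,-1],[0,-1,-0.9,0,0,0,-1],[0,-1,-0.9,0,0,0,-1],[0,-1,-0.9,0,0,0,-1],[0,-1,-0.9,0,0,0,-1],[0,-1,-0.9,0,0,0,-1],[0,-1,-0.9,0,0,0,-1]]]' ; python3 -c "from h import *;st()"
```

```text
clock: 2.15
position: [0.489, -0.1234, 0.2269]
tool_rot: [-0.704, -0.027, 0.709, -0.02]
ft_force: [-0.5, -0.0, 0.1]
grip_width: -0.003
t 2.15 punch mm [ -75.6 -170.1] z 226.9 yaw err deg -0.03 tilt [-0.007  0.01 ] F punch [-0.48 -0.01] Fz 0.07 grip -0.0
```

```bash
python3 -m crank '[[[0,-1,-0.9,0,0,0,-1],[0,-1,-0.9,0,0,0,-1],[0,-1,-0.9,0,0,0,-1],[0,-1,-0.9,0,0,0,-1],[0,0,0,0,0,0,-1],[0,0,0,0,0,0,-1]]]' ; python3 - <<'E'
from h import *
from rig import manip
s=st(); f=manip.grab_frame("wrist"); f["st"]=s; pickle.dump(f,open("pics/w1.pkl","wb")); cv2.imwrite("pics/w1.png",f["pixels"][:,:,::-1])
E
```

```text
clock: 2.75
position: [0.5583, -0.0319, 0.225]
tool_rot: [-0.703, -0.029, 0.71, -0.021]
ft_force: [-0.6, -0.5, -0.8]
grip_width: -0.001
t 2.75 punch mm [ -0.3 -83.3] z 225.0 yaw err deg 0.22 tilt [-0.011  0.011] F punch [-0.66 -0.42] Fz -0.84 grip -0.0
```

View pics/w1.png

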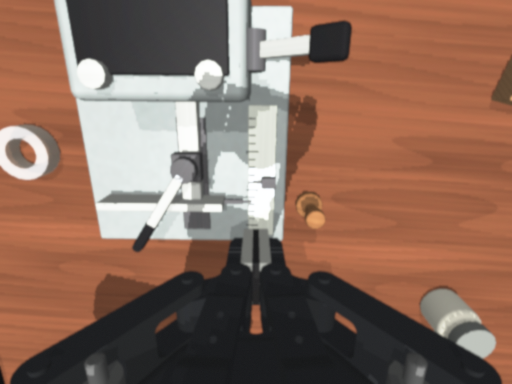

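The wrist view shows the clip at about (268,183), the leg pointer tip near (247,200), the cam tip at (139,245) and the release pad at (330,41). I'll enlarge the clip and refine it.

```bash
python3 - <<'E'
from h import *
f=load("w1"); crop(f,90,310,160,260,"pics/w1c.png",3.6) if 0 else crop(f,200,300,165,240,"pics/w1c.png",8)
W=cloud(f,f["st"]); 
def L(u,v): 
    p=W[v,u]; return np.round(np.r_[(p[:2]-T0)@RP,p[2]]*1e3,1)
for n,u,v in [("bed NR",282,236),("bedNL",104,236),("clip",268,183),("stud",93,73),("stud2",208,73),("plate top L",104,207),("plate top R",220,208),("pin",183,163),("camtip",139,245),("pad",330,41),("stamp",315,218),("tape",22,152)]: print(n,L(u,v))
E
```

```text
bed NR [-109.1 -119.2   11. ]
bedNL [-110.7  133.3   12.9]
clip [-24.4 -97.2  32.1]
stud [ 94.7  41.4 138.3]
stud2 [ 95.1 -46.1 137.1]
plate top L [-51.1 103.7  50.2]
plate top R [-51.3 -38.5  49.9]
pin [ 8.6 -2.2 67. ]
camtip [-93.2  58.9  67.6]
pad [ 113.4 -131.7  159.5]
stamp [ -58.5 -152.7   61.1]
tape [  6.3 231.6  -1.1]
```

View pics/w1c.png

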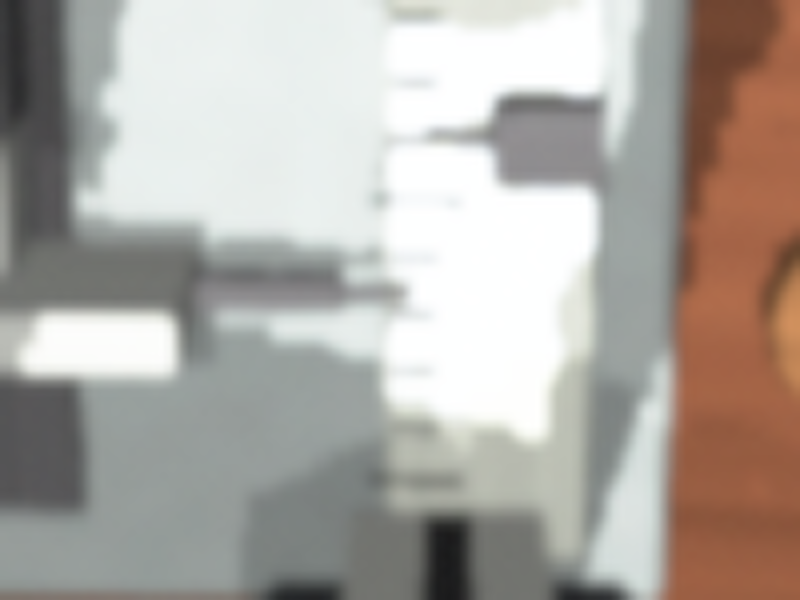

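```bash
cat >> h.py <<'E'
def wz(f,u,v,z):
    s=f["st"];K=f["camera_matrix"];M=f["mount"];R=Ro.from_quat(s["tool_rot"]).as_matrix()
    c=R@M[:3,3]+s["position"]; d=R@M[:3,:3]@np.array([(u-K[0,2])/K[0,0],(v-K[1,2])/K[1,1],1.])
    p=c+d*(z-c[2])/d[2]; return np.round((p[:2]-T0)@RP*1e3,1)
E
python3 - <<'E'
from h import *
f=load("w1"); W=cloud(f,f["st"]); c=lambda x,y:(200+x/8-.44,165+y/8-.44)
for z in(.018,.022,.026): print(z,"ptr",wz(f,*c(403,292),z),"mark",wz(f,*c(432,136),z))
print([np.round(W[v,u,2]*1e3).tolist() for u,v in((250,201),(249,201),(248,201),(254,182),(256,182),(258,182),(262,184))])
for k in range(0,9): pass
E
```

```text
0.018 ptr [-54.  -74.1] mark [-26.9 -78.9]
0.022 ptr [-52.5 -74.3] mark [-25.7 -79. ]
0.026 ptr [-51.  -74.4] mark [-24.5 -79. ]
[27.0, 27.0, 26.0, 28.0, 27.0, 27.0, 32.0]
```

```bash
python3 -m crank '[[[0,0.45,-0.95,0,0,0,-1],[0,0.45,-0.95,0,0,0,-1],[0,0.45,-0.95,0,0,0,-1],[0,0.45,-0.95,0,0,0,-1],[0,0.45,-0.95,0,0,0,-1],[0,0.45,-0.95,0,0,0,-1],[0.5,0.3,-0.4,0,0,0,-1],[0.5,0.2,0,0,0,0,-1],[0.0,0,0,0,0,0,-1]]]' ; python3 -c "from h import *;st()"
```

```text
clock: 3.7
position: [0.6819, -0.098, 0.2005]
tool_rot: [-0.701, -0.025, 0.712, -0.017]
ft_force: [-0.7, 1.2, -0.4]
grip_width: 0.004
t 3.7 punch mm [ 118.6 -157.6] z 200.5 yaw err deg -0.36 tilt [-0.016  0.011] F punch [-0.61  1.2 ] Fz -0.44 grip 0.0
```

```bash
python3 -m crank '[[[0.3,-0.6,0.2,0,0.005,0.0035,-1],[0.7,0,0,0,0,0,-1],[0.7,0,0,0,0,0,-1],[0.7,0,0,0,0,0,-1],[0.5,0,0,0,0,0,-1],[0.0,0,0,0,0,0,-1]]]' ; python3 -c "from h import *;st()"
```

```text
clock: 4.3
position: [0.6724, -0.0867, 0.1429]
tool_rot: [0.707, 0.02, -0.706, 0.022]
ft_force: [-0.0, 0.6, -0.7]
grip_width: 0.001
t 4.3 punch mm [ 109.9 -145.7] z 142.9 yaw err deg -0.44 tilt [ 0.001 -0.001] F punch [0.02 0.58] Fz -0.66 grip 0.0
```

```bash
python3 -m crank '[[[0.4,0,-0.2,0,0,0,-1],[0.4,0,-0.1,0,0,0,-1],[0.3,0,0,0,0,0,-1],[0,0,0,0,0,0,-1]]]' ; python3 - <<'E'
from h import *
from rig import manip
s=st(); f=manip.grab_frame("side");pickle.dump(f,open("pics/s2.pkl","wb")); crop(f,172,290,142,282,"pics/s2.png",5)
E
```

```text
clock: 4.7
position: [0.6792, -0.0861, 0.1212]
tool_rot: [0.708, 0.02, -0.706, 0.022]
ft_force: [0.1, 0.9, -0.4]
grip_width: 0.001
t 4.7 punch mm [ 116.7 -145.6] z 121.2 yaw err deg -0.42 tilt [ 0.003 -0.002] F punch [0.18 0.86] Fz -0.4 grip 0.0
```

View pics/s2.png

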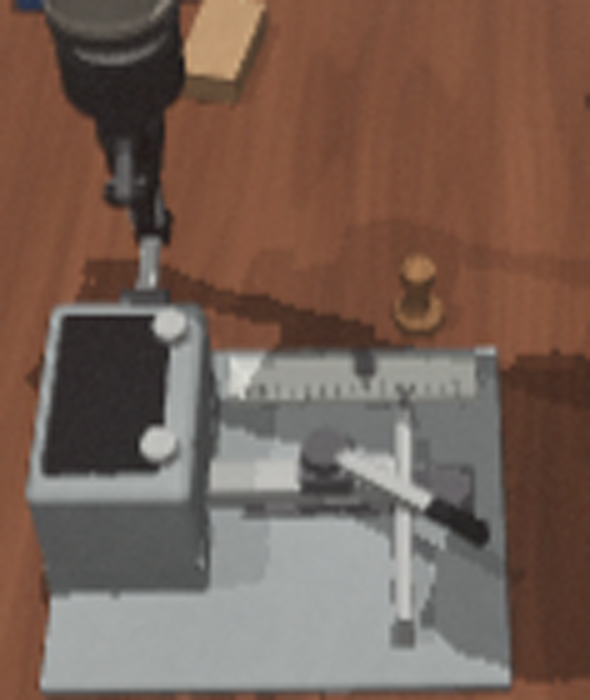

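The fingers are on the pad and the lever is nearly level. I'll press on until the stop shows as a force.

```bash
python3 -m crank '[[[0.25,0,0,0,0,0,-1],[0.2,0,0,0,0,0,-1],[0.2,0,0,0,0,0,-1]]]' ; python3 -c "from h import *;st()"
```

```text
clock: 5.05
position: [0.6796, -0.0861, 0.1204]
tool_rot: [0.71, 0.02, -0.703, 0.023]
ft_force: [-9.9, 1.0, 19.6]
grip_width: 0.003
t 5.05 punch mm [ 117.1 -145.6] z 120.4 yaw err deg -0.38 tilt [ 0.01  -0.004] F punch [-9.83  1.63] Fz 19.56 grip 0.0
```

```bash
python3 -m crank '[[[-1,0,0,0,0,0,-1],[-1,0,0,0,0,0,-1],[-1,0,0,0,0,0,-1],[-1,0,0,0,-0.003,-0.001,-1],[-1,0,0,0,0,0,-1],[0,-0.9,0.75,0,0,0,-1],[0,-0.9,0.75,0,0,0,-1],[0,-0.9,0.75,0,0,0,-1],[0,-0.9,0.75,0,0,0,-1],[0,-0.9,0.75,0,0,0,-1]]]' ; python3 - <<'E'
from h import *
from rig import manip
s=st(); f=manip.grab_frame("wrist"); f["st"]=s; pickle.dump(f,open("pics/w2.pkl","wb")); cv2.imwrite("pics/w2.png",f["pixels"][:,:,::-1])
f=manip.grab_frame("side");pickle.dump(f,open("pics/s3.pkl","wb")); crop(f,172,290,142,282,"pics/s3.png",4)
E
```

```text
clock: 6.05
position: [0.5962, 0.0015, 0.2243]
tool_rot: [0.707, 0.021, -0.707, 0.02]
ft_force: [0.1, 1.0, 0.1]
grip_width: -0.003
t 6.05 punch mm [ 39.7 -52.6] z 224.3 yaw err deg -0.55 tilt [0.001 0.001] F punch [0.18 1.  ] Fz 0.1 grip -0.0
```

View pics/w2.png

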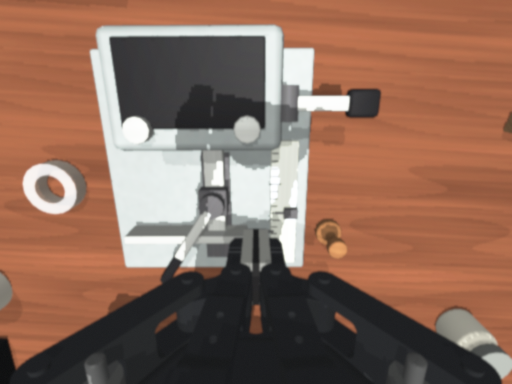

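View pics/s3.png

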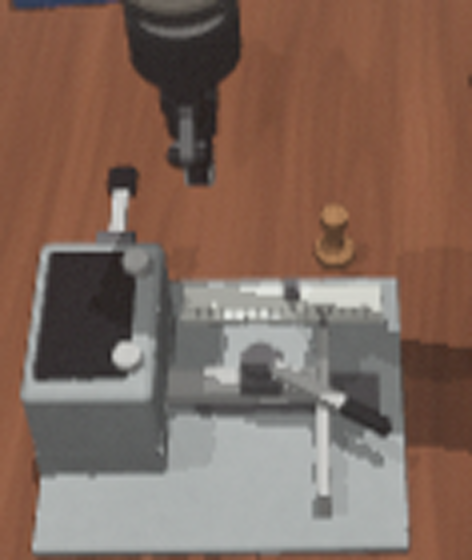

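```bash
python3 - <<'E'
from h import *
f=load("w2"); W=cloud(f,f["st"]); 
L=lambda p:np.round(np.r_[(p[:2]-T0)@RP,p[2]]*1e3,1)
for u,v in((355,102),(365,102),(375,102),(310,102),(330,102)): print(L(W[v,u]))
for n,u,v in [("stud",136,129),("stud2",246,129),("plateL",133,236),("plateR",240,238),("pin",213,202),("tip",170,272)]: print(n,L(W[v,u]))
E
```

```text
[ 114.2 -137.2  120.1]
[ 114.1 -145.3  121. ]
[ 114.1 -154.   120.3]
[114.5 -99.5 119.2]
[ 114.4 -116.6  118.5]
stud [ 95.1  43.4 136.4]
stud2 [ 94.6 -45.7 139. ]
plateL [-45.4 102.3  49. ]
plateR [ 46.4 -44.6 232.3]
pin [ 5.4 -3.7 65.3]
tip [-86.8  54.9  66.1]
```

The release lever is level, with its pad at (114,-145,121). Next I move to the left end of the plate, in front of it.

```bash
python3 -m crank '[[[0,-0.9,0.8,-0.003,0,0,-1],[0,-0.9,0.8,0,0,0,-1],[0,-0.9,0.8,0,0,0,-1],[0,-0.9,0.8,0,0,0,-1],[0,-0.9,0.8,0,0,0,-1],[0,-0.9,0.8,0,0,0,-1],[0,-0.9,0.8,0,0,0,-1],[0,-0.7,0.6,0,0,0,-1],[0,0,0,0,0,0,-1]]]' ; python3 -c "from h import *;st()"
```

```text
clock: 7.05
position: [0.4616, 0.1358, 0.2242]
tool_rot: [0.708, 0.024, -0.706, 0.023]
ft_force: [0.6, -0.1, 0.2]
grip_width: -0.002
t 7.05 punch mm [-85.5  90.4] z 224.2 yaw err deg -0.0 tilt [0.003 0.001] F punch [ 0.62 -0.18] Fz 0.19 grip -0.0
```

```bash
python3 -m crank '[[[0.9,-0.3,0.2,0,0,0,-1],[1,-0.3,0.2,0,0,0,-1],[1,0,0,0,0,0,-1],[1,0,0,0,0,0,-1],[1,0,0,0,0,0,-1],[1,0,0,0,0,0,-1],[0,0,0,0,0,0,-1]]]' ; python3 - <<'E'
from h import *
from rig import manip
s=st(); f=manip.grab_frame("wrist"); f["st"]=s; pickle.dump(f,open("pics/w3.pkl","wb")); cv2.imwrite("pics/w3.png",f["pixels"][:,:,::-1])
E
```

```text
clock: 7.75
position: [0.4621, 0.1439, 0.1034]
tool_rot: [0.711, 0.023, -0.702, 0.023]
ft_force: [0.5, 0.1, 0.0]
grip_width: 0.0
t 7.75 punch mm [-84.5  98.5] z 103.4 yaw err deg -0.09 tilt [0.012 0.001] F punch [0.54 0.08] Fz 0.0 grip 0.0
```

View pics/w3.png

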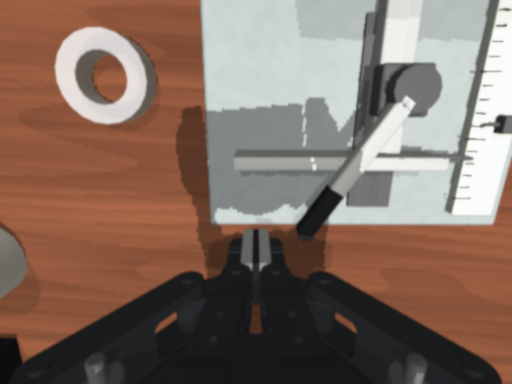

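```bash
python3 -m crank '[[[0.8,-0.25,0,0,-0.004,0,-1],[0.9,0,0.1,0,0,0,-1],[0.9,0,0,0,0,0,-1],[0.9,0,0,0,0,0,-1],[0.2,0,0,0,0,0,-1],[0,0,0,0,0,0,-1]]]' ; python3 - <<'E'
from h import *
from rig import manip
s=st(); f=manip.grab_frame("side");pickle.dump(f,open("pics/s4.pkl","wb")); crop(f,172,300,172,292,"pics/s4.png",5)
f=manip.grab_frame("wrist"); f["st"]=s; pickle.dump(f,open("pics/w4.pkl","wb")); cv2.imwrite("pics/w4.png",f["pixels"][:,:,::-1])
E
```

```text
clock: 8.4
position: [0.4706, 0.148, 0.0355]
tool_rot: [0.713, 0.023, -0.701, 0.022]
ft_force: [-1.2, -0.4, -0.8]
grip_width: -0.006
t 8.4 punch mm [-75.7 102. ] z 35.5 yaw err deg -0.2 tilt [0.017 0.002] F punch [-1.21 -0.33] Fz -0.75 grip -0.01
```

View pics/s4.png

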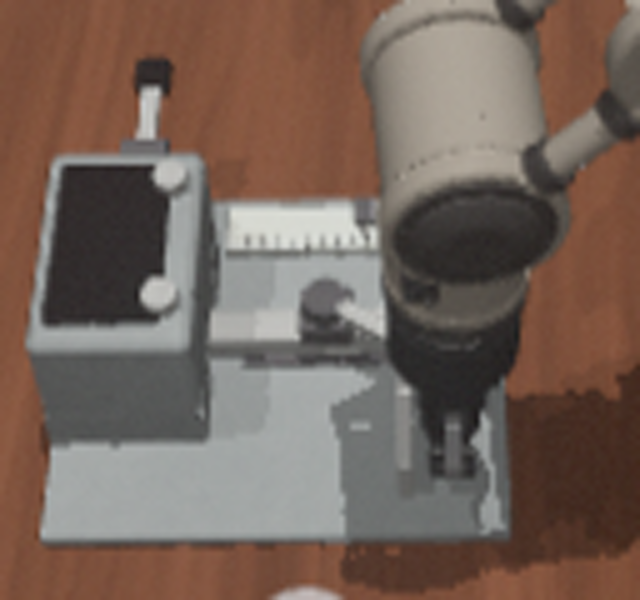

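View pics/w4.png

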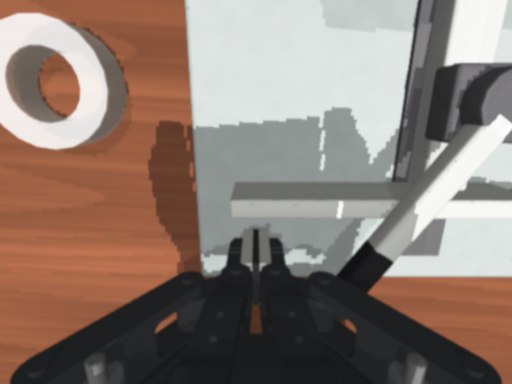

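```bash
python3 -m crank '[[[0.3,0,0.2,0,-0.006,-0.001,-1],[0.1,0,0,0,0,0,-1],[0,0,0,0,0,0,-1]]]' ; python3 -c "from h import *;st()"
```

```text
clock: 8.8
position: [0.468, 0.148, 0.0295]
tool_rot: [0.707, 0.024, -0.706, 0.021]
ft_force: [-0.6, -0.8, -0.7]
grip_width: 0.002
t 8.8 punch mm [-78.3 102.2] z 29.5 yaw err deg -0.18 tilt [0.001 0.005] F punch [-0.64 -0.77] Fz -0.7 grip 0.0
```

```bash
python3 -m crank '[[[0.05,0,-0.3,0,0,-0.001,-1],[0,0,-0.2,0,0,0,-1],[0,0,-0.1,0,0,0,-1]]]' ; python3 -c "from h import *;st()"; python3 -m crank '[[[0,0,-0.2,0,0,0,-1],[0,0,-0.1,0,0,0,-1]]]' ; python3 -c "from h import *;st()"
```

```text
clock: 9.1
position: [0.4809, 0.1489, 0.0288]
tool_rot: [0.707, 0.025, -0.706, 0.02]
ft_force: [-4.6, 0.7, 4.2]
grip_width: 0.008
t 9.1 punch mm [-65.4 102.2] z 28.8 yaw err deg -0.18 tilt [0.001 0.008] F punch [-4.58  1.05] Fz 4.18 grip 0.01
clock: 9.3
position: [0.4848, 0.1491, 0.0285]
tool_rot: [-0.705, -0.025, 0.708, -0.02]
ft_force: [-4.6, -0.1, 3.7]
grip_width: -0.001
t 9.3 punch mm [-61.4 102.2] z 28.5 yaw err deg -0.17 tilt [-0.005  0.007] F punch [-4.64  0.23] Fz 3.71 grip -0.0
```

```bash
python3 -m crank '[[[0,0,-0.2,0,0.002,-0.002,-1],[0,0,-0.2,0,0,0,-1],[0,0,-0.2,0,0,0,-1],[0,0,-0.2,0,0,0,-1],[0,0,0,0,0,0,-1]]]' ; python3 - <<'E'
from h import *
from rig import manip
s=st(); 
for n in("side","scene","wrist"):
    f=manip.grab_frame(n); f["st"]=s; pickle.dump(f,open(f"pics/{n}5.pkl","wb"))
    if n=="side": crop(f,210,300,192,292,"pics/s5.png",6)
    if n=="scene":crop(f,215,345,185,290,"pics/c5.png",5)
    if n=="wrist": cv2.imwrite("pics/w5.png",f["pixels"][:,:,::-1])
st()
E
```

```text
clock: 9.8
position: [0.4962, 0.1499, 0.0278]
tool_rot: [-0.703, -0.028, 0.71, -0.018]
ft_force: [-4.2, -0.8, 2.6]
grip_width: 0.001
t 9.8 punch mm [-50.  102.2] z 27.8 yaw err deg -0.12 tilt [-0.011  0.013] F punch [-4.19 -0.48] Fz 2.62 grip 0.0
t 9.95 punch mm [-50.4 102.2] z 27.7 yaw err deg -0.11 tilt [-0.011  0.013] F punch [-4.68 -0.7 ] Fz 2.8 grip -0.01
```

View pics/s5.png

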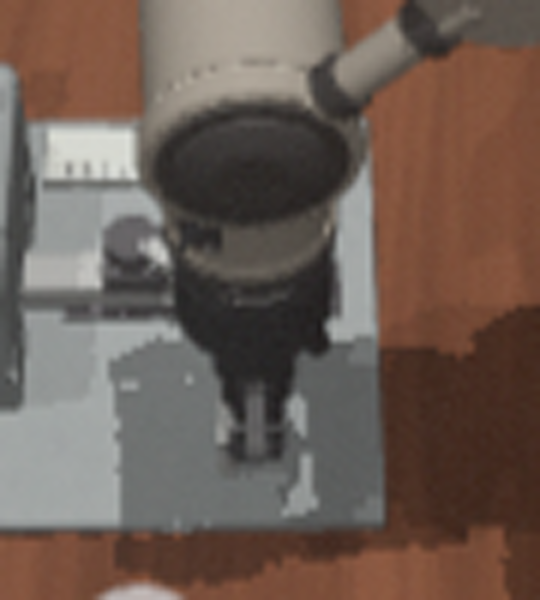

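View pics/c5.png

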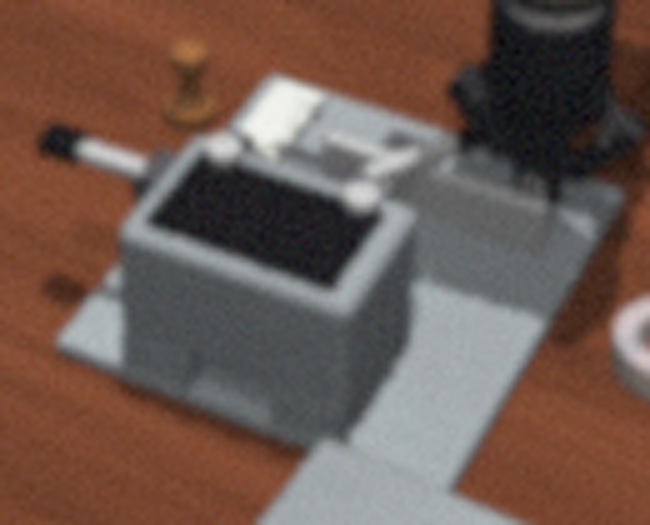

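View pics/w5.png

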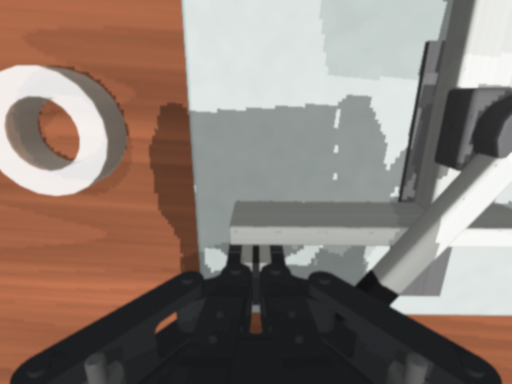

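The side view hides the clip, but the wrist view shows the fingers at (256,255) against the plate. I'll measure the travel from the plate top in the wrist depth, before and now.

```bash
cat > plate.py <<'E'
from h import *
def plate(f,y0=60,y1=110):
    W=cloud(f,f["st"]); q=np.dstack([(W[...,:2]-T0)@RP*1e3,W[...,2]*1e3])
    m=(abs(q[...,2]-50)<4)&(q[...,0]>-75)&(q[...,0]<10)&(q[...,1]>y0)&(q[...,1]<y1)
    p=q[m]; 
    b=(abs(q[...,2]-12)<4)&(q[...,0]<-60)&(q[...,1]>125)&(q[...,1]<138); 
    print("plate n",len(p),"x pct",np.round(np.percentile(p[:,0],[2,50,98]),1),"z",np.round(np.median(p[:,2]),1),"bed min x",np.round(np.nanpercentile(q[b][:,0],2),1) if b.any() else None)
if __name__=="__main__":
    import sys
    for n in sys.argv[1:]:
        f=load(n)
        if "st" in f: plate(f)
E
python3 plate.py w3 w4 wrist5; python3 -c "
from plate import *
plate(load('w1')); plate(load('w1'),10,35);plate(load('w2'))"
```

```text
plate n 984 x pct [-54.5 -49.3 -45. ] z 49.9 bed min x -112.7
plate n 2376 x pct [-69.5 -50.2 -45.2] z 49.6 bed min x -112.2
plate n 2552 x pct [-43.4 -33.8 -29.1] z 49.9 bed min x -84.2
plate n 331 x pct [-54.  -48.8 -44.7] z 49.7 bed min x -112.9
plate n 114 x pct [-54.8 -49.6   9.5] z 49.8 bed min x -112.9
plate n 314 x pct [-53.8 -48.6 -44.6] z 49.8 bed min x -113.2
```

```bash
python3 -m crank '[[[0,0,-0.2,0,0.003,0.004,-1],[0,0,-0.2,0,0,0,-1],[0,0,-0.15,0,0,0,-1],[0,0,0,0,0,0,-1]]]' ; python3 - <<'E'
from h import *
from plate import plate
from rig import manip
s=st(); f=manip.grab_frame("wrist"); f["st"]=s; pickle.dump(f,open("pics/w6.pkl","wb"));plate(f); st()
E
```

```text
clock: 10.35
position: [0.504, 0.1503, 0.0273]
tool_rot: [-0.705, -0.023, 0.709, -0.023]
ft_force: [-4.6, -0.4, 4.5]
grip_width: 0.003
t 10.35 punch mm [-42.2 102. ] z 27.3 yaw err deg -0.1 tilt [-0.006 -0.001] F punch [-4.58 -0.11] Fz 4.5 grip 0.0
plate n 2530 x pct [-35.6 -26.1 -21.4] z 49.9 bed min x -76.0
t 10.4 punch mm [-42.4 102. ] z 27.3 yaw err deg -0.1 tilt [-0.006 -0.001] F punch [-3.52 -1.14] Fz 3.36 grip 0.0
```

```bash
python3 -m crank '[[[0,0,-0.15,0,0.002,0,-1],[0,0,-0.08,0,0,0,-1],[0,0,0,0,0,0,-1]]]' ; python3 - <<'E'
from h import *
from plate import plate
from rig import manip
s=st()
for n in("wrist","scene","side"):
    f=manip.grab_frame(n); f["st"]=s; pickle.dump(f,open(f"pics/{n}7.pkl","wb"))
    if n=="wrist": plate(f)
    if n=="scene":crop(f,250,330,190,240,"pics/c7.png",10)
st()
E
```

```text
clock: 10.7
position: [0.5068, 0.1504, 0.0272]
tool_rot: [-0.706, -0.023, 0.708, -0.023]
ft_force: [-4.3, -1.2, 3.3]
grip_width: -0.002
t 10.7 punch mm [-39.4 102. ] z 27.2 yaw err deg -0.1 tilt [-0.003 -0.001] F punch [-4.39 -0.89] Fz 3.28 grip -0.0
plate n 2553 x pct [-33.  -23.3 -18.7] z 49.9 bed min x -73.2
t 10.85 punch mm [-39.6 102. ] z 27.1 yaw err deg -0.09 tilt [-0.003 -0.001] F punch [-6.12  0.06] Fz 4.07 grip -0.0
```

View pics/c7.png

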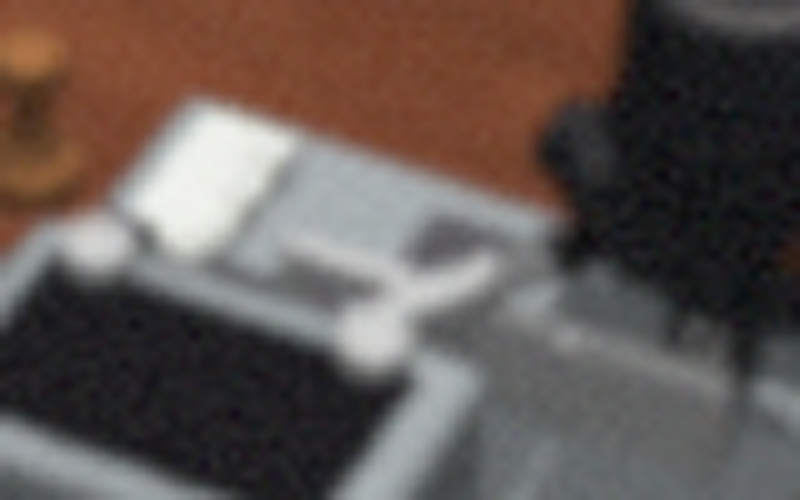

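The leg has travelled 26.3 mm against the 26.5 mm measured to the mark. Now I slide to -y, keeping the push on.

```bash
python3 -m crank '[[[0,0.3,-0.02,0,0,0,-1],[0,0.3,-0.02,0,0,0,-1],[0,0.3,-0.02,0,0,0,-1],[0,0.3,-0.02,0,0,0,-1]]]' ; python3 - <<'E'
from h import *
from plate import plate
from rig import manip
s=st()
f=manip.grab_frame("wrist"); f["st"]=s; pickle.dump(f,open("pics/w8.pkl","wb")); plate(f,90,110); cv2.imwrite("pics/w8.png",f["pixels"][:,:,::-1])
E
```

```text
clock: 11.25
position: [0.5076, 0.1284, 0.0256]
tool_rot: [-0.704, -0.024, 0.709, -0.023]
ft_force: [-4.0, 2.5, -1.1]
grip_width: 0.001
t 11.25 punch mm [-40.2  79.9] z 25.6 yaw err deg -0.04 tilt [-0.007  0.002] F punch [-3.81  2.73] Fz -1.12 grip 0.0
plate n 959 x pct [-33.5 -23.3 -19.1] z 49.9 bed min x -106.0
```

View pics/w8.png

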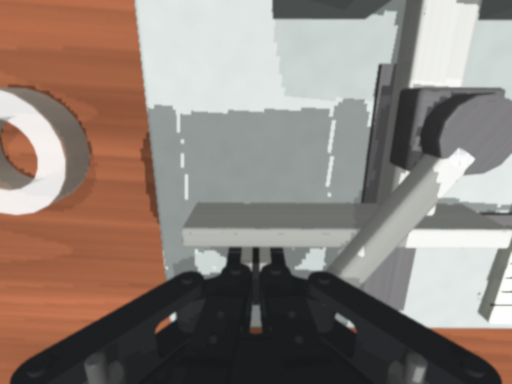

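```bash
python3 -m crank '[[[-0.05,0.3,-0.04,0,0.002,0,-1],[-0.04,0.3,-0.04,0,0,0,-1],[-0.02,0.3,-0.04,0,0,0,-1],[-0.02,0.3,-0.04,0,0,0,-1]]]' ; python3 - <<'E'
from h import *
from plate import plate
from rig import manip
s=st()
f=manip.grab_frame("wrist"); f["st"]=s; pickle.dump(f,open("pics/w9.pkl","wb")); plate(f,80,110); cv2.imwrite("pics/w9.png",f["pixels"][:,:,::-1])
E
```

```text
clock: 11.7
position: [0.5089, 0.1064, 0.0263]
tool_rot: [-0.704, -0.025, 0.709, -0.021]
ft_force: [-5.6, 5.0, 1.7]
grip_width: -0.002
t 11.7 punch mm [-40.3  57.9] z 26.3 yaw err deg -0.07 tilt [-0.008  0.005] F punch [-5.26  5.36] Fz 1.67 grip -0.0
plate n 1361 x pct [-28.6 -23.  -19.1] z 49.8 bed min x -86.7
```

View pics/w9.png

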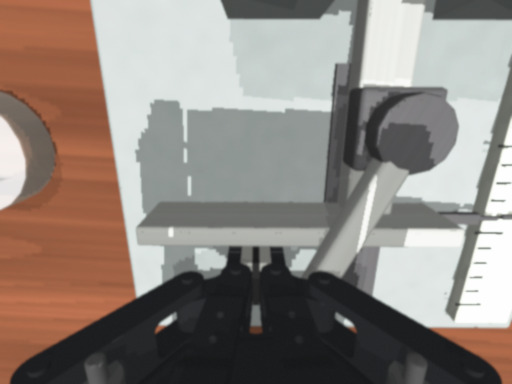

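```bash
python3 -m crank '[[[-0.02,0.3,-0.04,0,0.003,0.002,-1],[-0.02,0.3,-0.04,0,0,0,-1],[-0.02,0.3,-0.04,0,0,0,-1]]]' ; python3 - <<'E'
from h import *
from plate import plate
from rig import manip
s=st()
f=manip.grab_frame("wrist"); f["st"]=s; pickle.dump(f,open("pics/w10.pkl","wb")); plate(f,80,110); cv2.imwrite("pics/w10.png",f["pixels"][:,:,::-1])
E
```

```text
clock: 12.05
position: [0.5102, 0.0902, 0.0266]
tool_rot: [-0.706, -0.024, 0.707, -0.022]
ft_force: [-5.2, 4.2, 1.7]
grip_width: -0.0
t 12.05 punch mm [-40.1  41.6] z 26.6 yaw err deg -0.09 tilt [-0.002  0.002] F punch [-4.87  4.54] Fz 1.67 grip -0.0
plate n 1378 x pct [-28.7 -23.  -19. ] z 49.8 bed min x -95.7
```

View pics/w10.png

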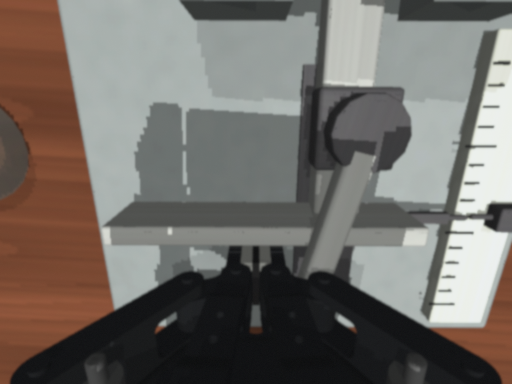

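The clip (500,217) and the leg pointer (about 450,215) are now in the same view and almost in line. I'll zoom in on them.

```bash
python3 - <<'E'
from h import *
crop(load("w10"),400,512,190,245,"pics/w10c.png",7)
E
```

```text
(no output)
```

View pics/w10c.png

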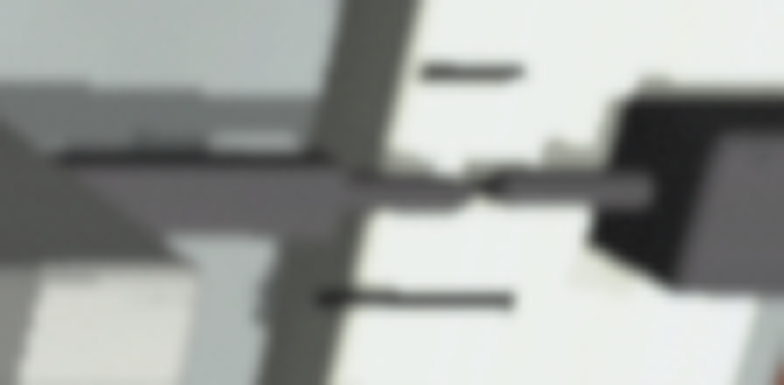

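The tips meet almost exactly, within 1 mm. I'll keep sliding.

```bash
python3 -m crank '[[[-0.02,0.3,-0.03,0,0,0,-1],[-0.02,0.3,-0.03,0,0,0,-1],[-0.02,0.2,-0.03,0,0,0,-1]]]' ; cat > cam.py <<'E'
from h import *
def cam(f):
    W=cloud(f,f["st"]); q=np.dstack([(W[...,:2]-T0)@RP*1e3,W[...,2]*1e3])
    m=(abs(q[...,2]-68)<2.5)&(q[...,0]>-75)&(q[...,0]<5)&(abs(q[...,1])<80)
    u=np.arange(512)[None,:]; v=np.arange(384)[:,None]
    m&=(v<265)
    p=q[m][:,:2].astype(np.float32)
    l=cv2.fitLine(p,cv2.DIST_HUBER,0,.01,.01).ravel(); print("cam fit n",len(p),"angle rad",round(float(np.arctan(-l[1]/l[0])),3),"thru",np.round(l[2:],1))
E
python3 - <<'E'
from cam import *
from plate import plate
from rig import manip
s=st()
f=manip.grab_frame("wrist"); f["st"]=s; pickle.dump(f,open("pics/w11.pkl","wb")); plate(f,80,110); cv2.imwrite("pics/w11.png",f["pixels"][:,:,::-1])
for n in("w8","w10","w11"): cam(load(n))
E
```

```text
clock: 12.4
position: [0.5111, 0.0754, 0.0271]
tool_rot: [-0.705, -0.024, 0.709, -0.022]
ft_force: [-4.9, 4.9, 1.0]
grip_width: 0.0
t 12.4 punch mm [-40.2  26.9] z 27.1 yaw err deg -0.11 tilt [-0.006  0.004] F punch [-4.61  5.24] Fz 0.99 grip 0.0
plate n 1342 x pct [-28.5 -22.8 -18.9] z 49.9 bed min x -104.8
cam fit n 2685 angle rad 0.685 thru [-10.8  24. ]
cam fit n 2317 angle rad 0.341 thru [-11.2   9.2]
cam fit n 2246 angle rad 0.115 thru [-11.2   1.6]
```

View pics/w11.png

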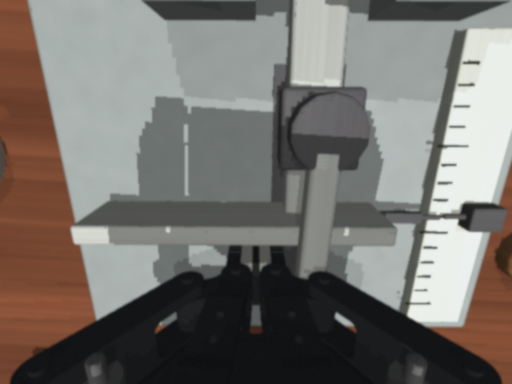

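The cam lever is nearly closed, at roughly 0.12 rad. I'll push on gently until it meets the stop.

```bash
python3 -m crank '[[[-0.02,0.2,-0.03,0,0.002,0.001,-1],[-0.02,0.2,-0.03,0,0,0,-1]]]' ; python3 -c "from h import *;st()"; python3 -m crank '[[[-0.01,0.15,-0.03,0,0,0,-1],[-0.01,0.15,-0.03,0,0,0,-1]]]' ; python3 - <<'E'
from cam import *
from plate import plate
from rig import manip
s=st()
f=manip.grab_frame("wrist"); f["st"]=s; pickle.dump(f,open("pics/w12.pkl","wb")); plate(f,80,110); cv2.imwrite("pics/w12.png",f["pixels"][:,:,::-1])
cam(f)
E
```

```text
clock: 12.65
position: [0.5115, 0.0702, 0.0275]
tool_rot: [-0.706, -0.024, 0.707, -0.021]
ft_force: [-7.4, 23.2, 7.4]
grip_width: 0.0
t 12.65 punch mm [-40.1  21.7] z 27.5 yaw err deg -0.19 tilt [-0.002  0.005] F punch [-5.85 23.67] Fz 7.41 grip 0.0
clock: 12.85
position: [0.5115, 0.0702, 0.028]
tool_rot: [-0.705, -0.027, 0.708, -0.017]
ft_force: [-5.9, 17.0, 3.7]
grip_width: -0.001
t 12.85 punch mm [-40.1  21.7] z 28.0 yaw err deg -0.26 tilt [-0.004  0.013] F punch [-4.78 17.33] Fz 3.72 grip -0.0
plate n 1315 x pct [-28.6 -22.9 -18.9] z 49.9 bed min x -108.6
cam fit n 2282 angle rad 0.06 thru [-11.6  -0.1]
```

View pics/w12.png

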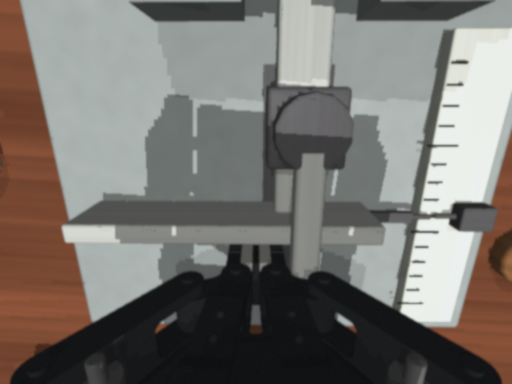

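```bash
python3 -m crank '[[[0,0.03,-0.03,0,0,0,-1],[0,0,-0.01,0,0,0,-1],[0,0,0,0,0,0,-1],[0,0,0,0,0,0,-1]]]' ; python3 - <<'E'
from cam import *
from plate import plate
from rig import manip
s=st()
f=manip.grab_frame("wrist"); f["st"]=s; pickle.dump(f,open("pics/w13.pkl","wb")); plate(f,80,110)
cam(f); crop(f,360,510,180,250,"pics/w13c.png",5); 
W=cloud(f,s);q=np.dstack([(W[...,:2]-T0)@RP*1e3,W[...,2]*1e3])
for v in (180,200,220,240,260):
    r=q[v,280:340]; a=r[abs(r[:,2]-68)<2.5]; print(v,np.round(a[:,0].mean(),1),np.round([a[:,1].min(),a[:,1].max()],1))
g=manip.grab_frame("side"); crop(g,172,300,142,292,"pics/s13.png",4)
st()
E
```

```text
clock: 13.3
position: [0.5114, 0.0713, 0.0282]
tool_rot: [-0.705, -0.028, 0.708, -0.018]
ft_force: [-4.8, -0.6, 2.3]
grip_width: 0.002
t 13.3 punch mm [-40.1  22.8] z 28.2 yaw err deg -0.14 tilt [-0.005  0.014] F punch [-4.85 -0.25] Fz 2.26 grip 0.0
plate n 1300 x pct [-28.6 -22.9 -18.9] z 49.9 bed min x -108.2
cam fit n 2281 angle rad 0.078 thru [-11.6   0.1]
180 7.7 [-5.7  5. ]
200 -0.4 [-5.9  5.1]
220 -9.0 [-5.9  5.4]
240 -17.9 [-6.  5.]
260 -27.4 [-5.2  5. ]
t 13.4 punch mm [-40.2  22.7] z 28.2 yaw err deg -0.15 tilt [-0.005  0.014] F punch [-3.29  0.26] Fz 3.66 grip -0.0
```

View pics/w13c.png

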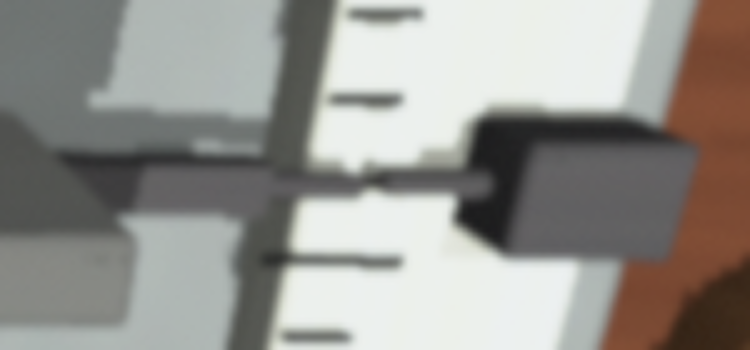

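View pics/s13.png

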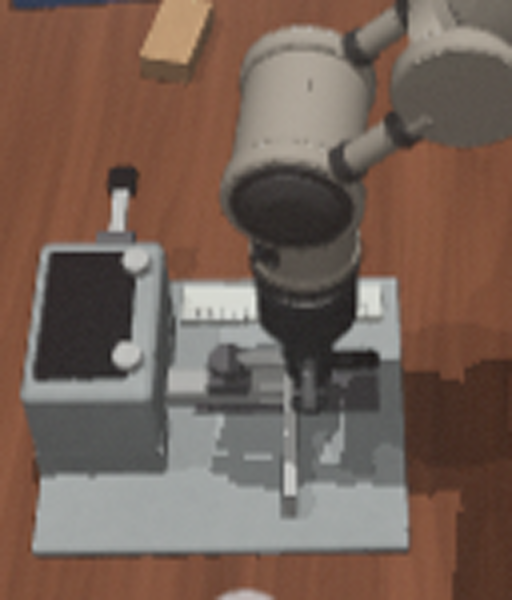

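The tips still line up. The arm's edges stay at y = -6 to +5 mm along its length, so the cam lever is closed. The push is steady and the release lever is down, so I'm handing in.

```bash
python3 -c "
from rig import manip
print(manip.close_job())
from h import st; st()"
```

```text
the job is handed in; nothing more can be done
None
the job is handed in; nothing more can be done
```

The file punch is set and I handed the job in at about 13.4 s, with the fingers still holding the leg. No verdict was reported.

What I did, in order:
1. I pressed the release lever down to its stop.
2. I pushed the leg in by the left end of its plate, about 26 mm, to the mark.
3. I slid the shut fingers along the plate to -y, which swung the cam lever onto its stop.

Last checks before handing in:
- **Release lever:** once the fingers were off it, its pad measured about 121 mm above the desk, which is fully down. In the last side view it still looked down.
- **Leg:** the leg pointer and the clip's pointer met tip to tip in the wrist picture, within about 1 mm. The plate did not move in the last measurements.
- **Hold:** the fingers were still pushing with about 3 to 5 N along the leg, against the spring's expected 5 N or so.
- **Cam lever:** I judge it closed, because the sideways force rose to about 20 N at the stop and the arm's edges ran parallel to the leg. A line fit disagreed slightly, giving 0.06 to 0.08 rad; I put that down to other points such as the pin's disc being caught in the fit. Both readings are under the 0.1 rad limit.
- **Other things on the desk:** the arm touched none of them on any move I planned. I did not re-measure their positions at the end.

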